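# Size an unmarked centrifuge insert in the stepped gauge

## Task

The white centrifuge insert standing in the grey ring has lost its size mark. Pick it up by its stem and try its foot in the stepped gauge well by well, beginning with the smallest, pressing only lightly so that the sprung gauge never comes near its stop, until it enters; leave it standing fully home in that first well that takes it. Leave the two spare inserts and everything else on the bench where they are.

Things in the scene. Friction and masses are not known exactly. Their poses are not given: they have to be found in the camera images.
- gauge: Stepped gauge: dark steel base 76x216x6 mm, screwed down, and over it, on springs, a bare aluminium staircase of four steps, each 52x48 mm with a round blind well in its middle, rising along +y as the wells get larger. An insert has 0.8 mm play all round in its own well, is loose in a larger one and sinks at most about 1 mm into a smaller one. Origin: centre of the base's underside.
- gauge_top (a joint): How far the sprung staircase is pressed down, m: 0 at rest (up), stop at 0.010. It starts to sink at about 1 N and yields 1 mm for each 2.5 N more; it springs back. Pressed in by more than 8 mm (about 21 N) is forcing it.
- well_1 (a point): Centre of the mouth of the gauge's well 1 (smallest, on the lowest step), level with its step's top, 42 mm above the worktop at rest; it sinks with the staircase. Bore 25.6 mm, flat bottom 12 mm below the mouth, 1 mm chamfer. z up, y along the row toward the larger wells.
- well_2 (a point): Centre of the mouth of the gauge's well 2 (second smallest), level with its step's top, 48 mm above the worktop at rest; it sinks with the staircase. Bore 29.6 mm, flat bottom 12 mm below the mouth, 1 mm chamfer. z up, y along the row toward the larger wells.
- well_3 (a point): Centre of the mouth of the gauge's well 3 (third), level with its step's top, 54 mm above the worktop at rest; it sinks with the staircase. Bore 33.6 mm, flat bottom 12 mm below the mouth, 1 mm chamfer. z up, y along the row toward the larger wells.
- well_4 (a point): Centre of the mouth of the gauge's well 4 (largest, on the highest step), level with its step's top, 60 mm above the worktop at rest; it sinks with the staircase. Bore 37.6 mm, flat bottom 12 mm below the mouth, 1 mm chamfer. z up, y along the row toward the larger wells.
- holding_ring: Flat grey plastic ring fixed to the worktop, 68 mm outside, 54 mm inside, 6 mm high. One insert stands inside it, on the worktop, within 4 mm of its middle: that is the one to gauge. Origin: centre of its underside.
- insert_a: White plastic centrifuge insert, upright: round foot disc 14 mm thick, on it a square grip stem 16x16x44 mm (58 mm high in all, 60 g, thin grey band near the top). Origin: centre of the foot's underside; z up, x and y square to the stem's flats. The three differ only in foot diameter: 28, 32 and 36 mm, one of each; which this is, is not told.
- insert_b: White plastic centrifuge insert, upright: round foot disc 14 mm thick, on it a square grip stem 16x16x44 mm (58 mm high in all, 60 g, thin grey band near the top). Origin: centre of the foot's underside; z up, x and y square to the stem's flats. The three differ only in foot diameter: 28, 32 and 36 mm, one of each; which this is, is not told.
- insert_c: White plastic centrifuge insert, upright: round foot disc 14 mm thick, on it a square grip stem 16x16x44 mm (58 mm high in all, 60 g, thin grey band near the top). Origin: centre of the foot's underside; z up, x and y square to the stem's flats. The three differ only in foot diameter: 28, 32 and 36 mm, one of each; which this is, is not told.
- label_block: Small blue-capped white block, 34x40x66 mm; loose bystander. Origin: centre of its underside.
- specimen_jar: Cream screw-lid jar, 46 across, 72 high mm; loose bystander. Origin: centre of its underside.
- bench_timer: Flat white timer, 62x68x22 mm; loose bystander. Origin: centre of its underside.
- marker_1: Black and white marker pen lying down, 131 long, 15 thick mm; loose bystander. Origin: centre of its underside.
- dropper: Cream plastic dropper lying down, 89 long, 11 thick mm; loose bystander. Origin: centre of its underside.
There are look-alikes about, which are no part of the job. Several things have the shape of the holding_ring; the one meant has the colours described above.

How it is judged:
By the outcome, as a careful person would: the job done as asked, in the order asked, and still so for the second after the job is handed in, with the robot touching nothing.
It also fails if it takes over 61 s, if anything falls off the work surface, if the arm or the gripper's body presses on something with over 40 N, if the wrist force passes 120 N, or if a joint passes its speed limit or range.

## Robot

A 7-joint arm with a two-finger parallel gripper is mounted at the origin on a cart in front of the work surface, level with it; the furniture and walls round the work are solid. World frame = base frame: x ahead of the robot, y to its left, z up, the work surface at z = 0. Lengths are in m, angles in rad, forces in N, time in s.
With the tool pointing down it reaches from about 0.425 to 0.95 m from the base axis. Payload 16.7 kg.
Tool frame: the origin (TCP) lies between the finger pads; the fingertips stand 8 mm ahead of it and the grasp point (between the pads) lies 11 mm behind it; z points along the fingers, y is the line along which they close (so a half turn about z gives the same grasp; the last joint's range is limited). The gripper opens to 94 mm and grips with 3 to 60 N. Pads are 16 mm wide; open, the fingers measure 119 mm over their backs; the gripper's body (75 mm by 177 mm) begins 78 mm behind the grasp point.
Start: joints at [1.024, 0.426, 0.074, 1.606, -0.034, 1.111, -0.067], TCP at [0.261, -0.622, 0.177] pointing down, gripper open.
Joint ranges: [-2.85, 2.85], [-0.5, 2.14], [-1.23, 1.37], [0.21, 2.46], [-1.02, 4.16], [0.16, 2.05], [-2.73, 2.73]. Speed limits (rad/s): [1.89, 1.89, 2.39, 2.39, 3.01, 3.01, 3.01].

## Interface

Orientations are given as a unit quaternion [w, x, y, z].
In Python, from workcell import r gives the robot as it stands.
- The arm moves only by the tool arm_command, never from a script. Its argument "increments" is a list of rows, each an object with "translation": the shift along the tool's x, y, z in cm, a list of three; "angular": the turn, a rotation vector about the tool's x, y, z in rad, a list of three; "jaw": the opening, from -1 (shut) to 1 (fully open). A call has 1 to 5 rows; each row shifts and turns the commanded pose from where the row before left it, along the tool's axes as they then stand; what a row does not reach is not made up. A row lasts 1/12 s, in which the tool goes at most 41.7 mm and 7.16 degrees, less where a joint would pass 70% of its speed; a pose out of reach is approached as far as the arm can. A call with a gripper value outside its range is refused whole. The fingers move at their own pace and stop on an object; "grip_force" is the grip in N (left out, the last holds). Time passes only in rows, so rows that do not move let the fingers close. It gives the time, the measured TCP pose, the force, the opening and the grip force at its end, in the units of the state.
- r.sense(): the state, without advancing time (a new reading comes with each control period).
- r.read_camera(name): name is "scene" or "top"; returns the picture (420x560x3 uint8, red, green, blue); there is no depth.
- r.camera_model(name): a dict with "vfov" (degrees; the focal length in pixels is half the picture's height over the tangent of half this angle, whatever the lens; pixels are square), "cx", "cy" (the principal point, pixels), "R" (3x3) and "t" (3): a world point X has camera coordinates R X + t. Camera axes: x right, y down, z forward; pixel columns grow to the right and rows downward; lengths in m; the calibration is good to about 2 mm. A picture is of the moment at which its call begins. camera_model takes no time and is no camera call.
- r.finish_job(): hands the job in; it is judged then, once.
The state is a dict: "clock": time; "q": joint angles; "qd": joint speeds; "effort": joint torques, N m; "tcp_pos": TCP position; "eef_rot": TCP orientation; "contact_force": force on the tool from outside, world axes, zero at the start; "moment": the same for the moment, N m; "finger_gap": opening from 0.0 (shut) to 1.0 (fully open); "grasp_force": force on a finger pad.
Only numpy, scipy, OpenCV 4.12 (cv2) and the standard library are available. Lean on these libraries where they do the work, as an engineer would, in place of code of your own. Each camera call takes 0.05 s, during which the arm holds its last target. There are 200 camera calls.

## Working session

There is one attempt and no reset: what is moved stays moved. The work goes in short steps, Python scripts to look and compute and a tool call to move; the robot and the scene stay as the last step left them, time stands still between calls to the robot, and variables do not carry over. Pictures are saved under pics/ and viewed, at most 10 in all, crops included, and the job is handed in when it is done.

Besides the shell and the picture viewer there is one more tool, called after ">>>" as a command line: name --argument value ..., lists and objects as JSON in quotes. arm_command: Moves the arm, as the interface text tells. Its arguments: {"type":"object","properties":{"increments":{"type":"array","items":{"type":"object","properties":{"translation":{"type":"array","items":{"type":"number"}},"angular":{"type":"array","items":{"type":"number"}},"jaw":{"type":"number"}}}},"grip_force":{"type":"number"}},"required":["increments"]}

```bash
mkdir -p pics; ls; python3 - <<'E'
from workcell import r
import cv2
for n in("top","scene"):
    cv2.imwrite(f"pics/{n}0.png",r.read_camera(n)[:,:,::-1]); m=r.camera_model(n); print(n,m)
print(r.sense())
E
```

```text
pics
top {'vfov': 43.06975195619209, 'cx': 282.08155709711633, 'cy': 213.01309315185506, 'R': array([[ 0.01426715, -0.99989577, -0.00221512],
       [-0.99807247, -0.01410725, -0.06043444],
       [ 0.06039689,  0.00307307, -0.99816971]]), 't': array([-0.20503746,  0.55008487,  1.36349351])}
scene {'vfov': 44.611891032848476, 'cx': 263.29617243433967, 'cy': 203.4929329874943, 'R': array([[-0.83502779, -0.55015854, -0.00736096],
       [-0.37138519,  0.57345666, -0.73021949],
       [ 0.40595768, -0.60701981, -0.68317298]]), 't': array([0.35000493, 0.37539837, 0.69718538])}
{'clock': 0.1, 'q': array([ 1.02352529,  0.4266655 ,  0.07388629,  1.60650894, -0.03410318,
        1.11084071, -0.06708743]), 'qd': array([ 0.00019972, -0.00101368,  0.00254587, -0.00230557,  0.00018768,
       -0.00328653,  0.00054807]), 'effort': array([ 6.12953911e-03, -9.37482834e+01,  3.67597975e+00, -4.55045915e+01,
       -4.85169771e-02,  1.68807356e-02,  1.05898457e-04]), 'tcp_pos': array([ 0.2612598 , -0.62192726,  0.17616434]), 'eef_rot': array([-5.58831568e-04,  9.80292132e-01,  1.97552522e-01, -1.59348017e-04]), 'contact_force': array([-0.18259586,  0.78944946, -0.10809039]), 'moment': array([ 0.01281368, -0.04243656,  0.01195491]), 'grasp_force': 0.0, 'finger_gap': 1.0056318459003764}
```

View pics/top0.png

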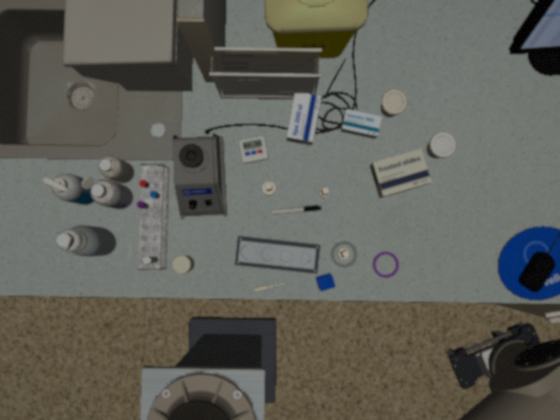

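View pics/scene0.png

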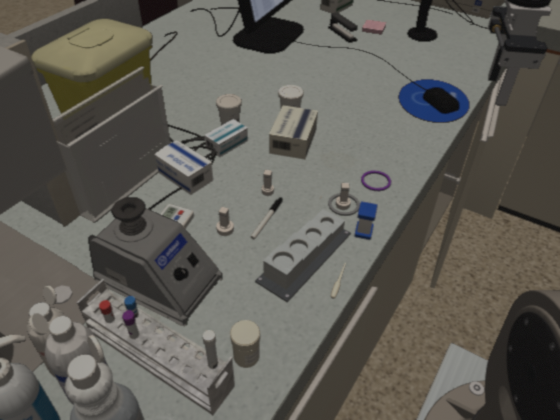

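The top view shows the gauge at about (278,254), the grey ring with its insert at (344,254), the purple look-alike ring at (386,264) and the label block at (326,282). The spare inserts are at (269,188) and (325,191).

```bash
cat > h.py <<'E'
from workcell import r
import cv2, numpy as np
def cam(n):
    m=r.camera_model(n); f=210/np.tan(np.radians(m['vfov']/2)); return m,f
def proj(n,X):
    m,f=cam(n); c=np.atleast_2d(X)@np.array(m['R']).T+m['t']; return np.c_[m['cx']+f*c[:,0]/c[:,2],m['cy']+f*c[:,1]/c[:,2]]
def unproj(n,u,v,z):
    m,f=cam(n); R=np.array(m['R']); d=R.T@[(u-m['cx'])/f,(v-m['cy'])/f,1]; o=-R.T@m['t']; return o+d*(z-o[2])/d[2]
E
python3 - <<'E'
from h import *
t=cv2.imread('pics/top0.png'); s=cv2.imread('pics/scene0.png')
a=cv2.resize(t[230:296,230:363],None,fx=6,fy=6,interpolation=cv2.INTER_CUBIC)
b=cv2.resize(s[170:295,250:390],None,fx=5,fy=4.8,interpolation=cv2.INTER_CUBIC)
cv2.imwrite('pics/a.png',cv2.convertScaleAbs(a,alpha=1.5));cv2.imwrite('pics/b.png',cv2.convertScaleAbs(b,alpha=1.3))
for p,z in (((238,253),.03),((318,253),.03),((344,254),0),((326,282),.066)): print(unproj('top',*p,z))
E
```

```text
[ 0.44813276 -0.08603576  0.03      ]
[ 0.45105656 -0.29048498  0.03      ]
[ 0.44901541 -0.36034025  0.        ]
[ 0.38011542 -0.3086982   0.066     ]
```

View pics/a.png

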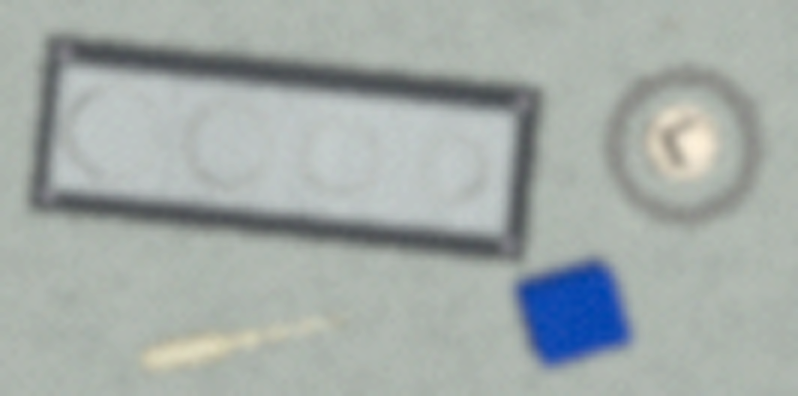

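View pics/b.png

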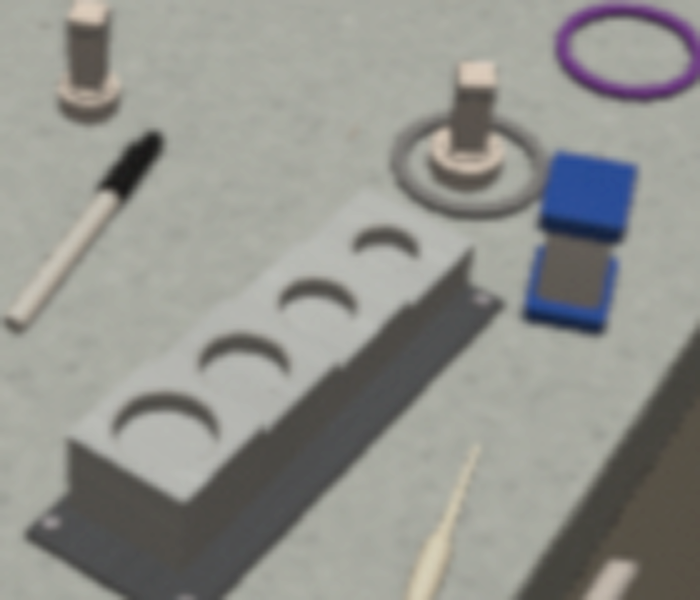

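The crops show four clear well mouths and the base corners. The insert's stem top in crop b is near (476,75), so there is room to grip it. Next I fit the poses.

```bash
cat > meas.py <<'E'
from h import *
from scipy.optimize import least_squares
# gauge: mask of base+staircase outline in top picture -> corners of dark base
t=cv2.imread('pics/top0.png')
k=6; a=cv2.resize(t[230:296,230:325],None,fx=k,fy=k,interpolation=cv2.INTER_CUBIC)
g=cv2.cvtColor(a,cv2.COLOR_BGR2GRAY); 
hsv=cv2.cvtColor(a,cv2.COLOR_BGR2HSV)
m=((g<0.5*(np.median(g)+45))&(hsv[...,1]<110)).astype(np.uint8)
n,l,st,_=cv2.connectedComponentsWithStats(m); i=1+np.argmax(st[1:,4]); 
c=cv2.convexHull(np.argwhere(l==i)[:,::-1].astype(np.float32)); q=cv2.boxPoints(cv2.minAreaRect(c))
px=(q+.5)/k-.5+[230,230]
W=np.array([unproj('top',*p,.006) for p in px]); print(np.median(g),'corners',W[:,:2].round(4).tolist())
print('sides',[np.linalg.norm(W[j]-W[j-1]).round(4) for j in range(4)],'centre',W.mean(0).round(4))
e=[W[j]-W[j-1] for j in range(4)]; e=max(e,key=np.linalg.norm); e=e*np.sign(e[1]); print('yaw of +y axis deg',np.degrees(np.arctan2(-e[0],e[1])))
sb=lambda u,v,z:unproj('scene',250+(u+.5)/5-.5,170+(v+.5)/4.8-.5,z)
for n,(u,v) in dict(w1=(386,242),w2=(318,298),w3=(244,358),w4=(166,430)).items(): print(n,sb(u,v,{'w1':.042,'w2':.048,'w3':.054,'w4':.06}[n])[:2].round(4))
ta=lambda u,v,z:unproj('top',230+(u+.5)/6-.5,230+(v+.5)/6-.5,z)
for n,p in dict(w1=(456,171,.042),w2=(342,156,.048),w3=(227,143,.054),w4=(113,134,.06),ring=(685,145,.006),foot=(686,143,.014)).items(): print('top',n,ta(*p)[:2].round(4))
print('stem top',[sb(u,v,.058)[:2].round(4).tolist() for u,v in((460,62),(497,64),(496,88),(455,86))],'ring scene',sb(472,163,.006),'basecorner',[sb(*p,.006)[:2].round(4) for p in ((505,303),(25,533))])
E
python3 meas.py
```

```text
119.0 corners [[0.4184, -0.0755], [0.4933, -0.0822], [0.4732, -0.2965], [0.3985, -0.2892]]
sides [np.float64(0.2146), np.float64(0.0751), np.float64(0.2153), np.float64(0.075)] centre [ 0.4459 -0.1858  0.006 ]
yaw of +y axis deg -5.353962064459038
w1 [ 0.4404 -0.2594]
w2 [ 0.4447 -0.212 ]
w3 [ 0.4494 -0.1642]
w4 [ 0.4518 -0.1133]
top w1 [ 0.4379 -0.2584]
top w2 [ 0.4437 -0.2102]
top w3 [ 0.4485 -0.162 ]
top w4 [ 0.4517 -0.1146]
top ring [ 0.4497 -0.359 ]
top foot [ 0.4507 -0.3585]
stem top [[0.4603, -0.3585], [0.4468, -0.3657], [0.4402, -0.3513], [0.4549, -0.3434]] ring scene [ 0.4479794  -0.35660203  0.006     ] basecorner [array([ 0.3979, -0.2868]), array([ 0.4916, -0.081 ])]
```

>>> arm_command --increments '[{"translation": [2.5, -1.5, 0], "angular": [0, 0, 0], "jaw": 0}, {"translation": [2.5, -1.5, 0], "angular": [0, 0, 0], "jaw": 0}, {"translation": [2.5, -1.5, 0], "angular": [0, 0, 0], "jaw": 0}, {"translation": [2.5, -1.5, 0], "angular": [0, 0, 0], "jaw": 0}, {"translation": [2.5, -1.5, 0], "angular": [0, 0, 0], "jaw": 0}]' --grip_force 15

```text
clock: 0.52
tcp_pos: [0.3481, -0.5033, 0.1765]
eef_rot: [-0.0, 0.98, 0.197, -0.0]
contact_force: [1.3, 0.6, 0.3]
finger_gap: 0.679
grasp_force: 0.0
```

>>> arm_command --increments '[{"translation": [2.5, -1.5, 0], "angular": [0, 0, 0], "jaw": 0}, {"translation": [2.5, -1.5, 0], "angular": [0, 0, 0], "jaw": 0}, {"translation": [2.5, -1.5, 0], "angular": [0, 0, 0], "jaw": 0}, {"translation": [2.5, -1.5, 0], "angular": [0, 0, -0.03], "jaw": 0}, {"translation": [2.5, -1.5, 0], "angular": [0, 0, 0], "jaw": 0}]'

```text
clock: 0.93
tcp_pos: [0.4337, -0.3853, 0.1766]
eef_rot: [-0.0, 0.977, 0.213, -0.0]
contact_force: [-0.7, 0.1, 0.6]
finger_gap: 0.499
grasp_force: 0.0
```

>>> arm_command --increments '[{"translation": [0, 0, 0], "angular": [0, 0, 0], "jaw": 0}, {"translation": [0, 0, 0], "angular": [0, 0, 0], "jaw": 0}]'

```text
clock: 1.1
tcp_pos: [0.4341, -0.3852, 0.1766]
eef_rot: [-0.0, 0.977, 0.214, -0.0]
contact_force: [-0.3, -1.0, 0.9]
finger_gap: 0.501
grasp_force: 0.0
```

```bash
cat >> h.py <<'E'
from scipy.spatial.transform import Rotation as Rn
def delta(x,y,z):
    s=r.sense(); w=s['eef_rot']; Q=Rn.from_quat([w[1],w[2],w[3],w[0]])
    print('tool cm',(Q.inv().apply(np.array([x,y,z])-s['tcp_pos'])*100).round(2),'yaw',np.degrees(np.arctan2(*Q.as_matrix()[[1,0],0])).round(2),'F',s['contact_force'].round(2),'gap',s['finger_gap'].round(3),'tcp',s['tcp_pos'].round(4))
E
python3 -c "
from h import *
delta(.4505,-.357,.031)"
```

```text
Traceback (most recent call last):
  File "h.py", line 12, in delta
    print('tool cm',(Q.inv().apply(np.array([x,y,z])-s['tcp_pos'])*100).round(2),'yaw',np.degrees(np.arctan2(*Q.as_matrix()[[1,0],0])).round(2),'F',s['contact_force'].round(2),'gap',s['finger_gap'].round(3),'tcp',s['tcp_pos'].round(4))
                                                                                                                                                                                      ^^^^^^^^^^^^^^^^^^^^^
AttributeError: 'float' object has no attribute 'round'
```

```bash
sed -i "s/s\['finger_gap'\].round(3)/round(s['finger_gap'],3)/" h.py
python3 -c "
from h import *
delta(.4505,-.357,.031)"
```

```text
tool cm [ 2.67 -1.86 14.56] yaw 24.68 F [-0.29 -0.99  0.85] gap 0.501 tcp [ 0.4341 -0.3852  0.1766]
```

>>> arm_command --increments '[{"translation": [0.9, -0.62, 1.5], "angular": [0, 0, 0], "jaw": 0}, {"translation": [0.9, -0.62, 2], "angular": [0, 0, 0], "jaw": 0}, {"translation": [0.87, -0.62, 2], "angular": [0, 0, 0], "jaw": 0}, {"translation": [0, 0, 2], "angular": [0, 0, 0], "jaw": 0}, {"translation": [0, 0, 2], "angular": [0, 0, 0], "jaw": 0}]'

```text
clock: 1.52
tcp_pos: [0.4491, -0.3592, 0.0808]
eef_rot: [0.0, 0.977, 0.212, -0.0]
contact_force: [1.1, -0.9, -0.8]
finger_gap: 0.499
grasp_force: 0.0
```

```bash
python3 -c "
from h import *
s=r.read_camera('scene')[140:230,300:380,::-1]; t=r.read_camera('top')[215:295,300:380,::-1]
cv2.imwrite('pics/c.png',np.hstack([cv2.resize(q,(400,400),interpolation=cv2.INTER_CUBIC) for q in(cv2.convertScaleAbs(s,alpha=1.4),cv2.convertScaleAbs(t,alpha=1.4))]))
delta(.4505,-.357,.031)"
```

```text
tool cm [0.37 0.02 4.79] yaw 24.44 F [-0.6  -0.01  0.07] gap 0.499 tcp [ 0.4473 -0.3585  0.0789]
```

View pics/c.png

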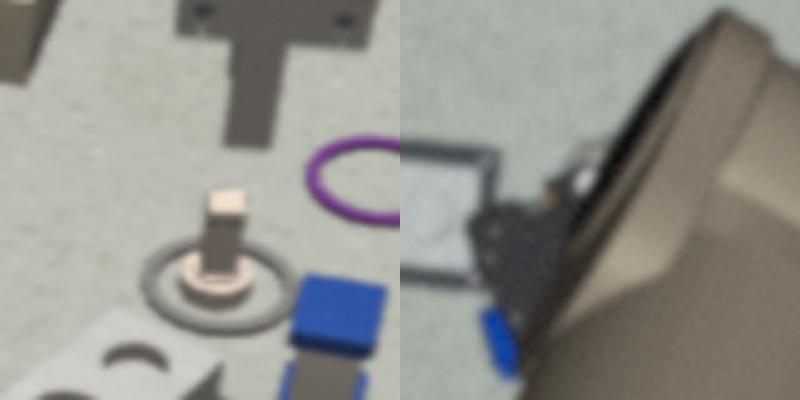

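Scene crop (left): the visible finger's tip runs from (228,148) to (275,148), and the stem top centre is at (227,203). I project the expected finger tip to check the calibration against the robot.

```bash
python3 -c "
from h import *
s=r.sense(); p=s['tcp_pos']; d=np.array([.413,-.911,0]); e=np.array([.911,.413,0])
for off in (-.0235,-.036):
  for w in (-.008,.008):
    q=proj('scene',p+d*off+e*w+[0,0,-.008])[0]; print(off,w,(q-[300,140])*[5,400/90])
for z in (.058,.014): print(proj('scene',[.4505,-.357,z])-[300,140],((proj('scene',[.4505,-.357,z])-[300,140])*[5,400/90]))
"
```

```text
-0.0235 -0.008 [257.45102138 212.85926429]
-0.0235 0.008 [217.43142736 209.40712878]
-0.036 -0.008 [256.44318835 231.07070215]
-0.036 0.008 [216.07303916 227.55423056]
[[45.51697862 44.6148958 ]] [[227.5848931  198.28842579]]
[[43.39619795 60.26415569]] [[216.98098974 267.84069194]]
```

```bash
python3 -c "
from h import *
s=r.read_camera('scene')[:,:,::-1]
cv2.imwrite('pics/d.png',cv2.resize(cv2.convertScaleAbs(s[60:240,270:450],alpha=1.4),(600,600),interpolation=cv2.INTER_CUBIC))
"
```

```text
(no output)
```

View pics/d.png

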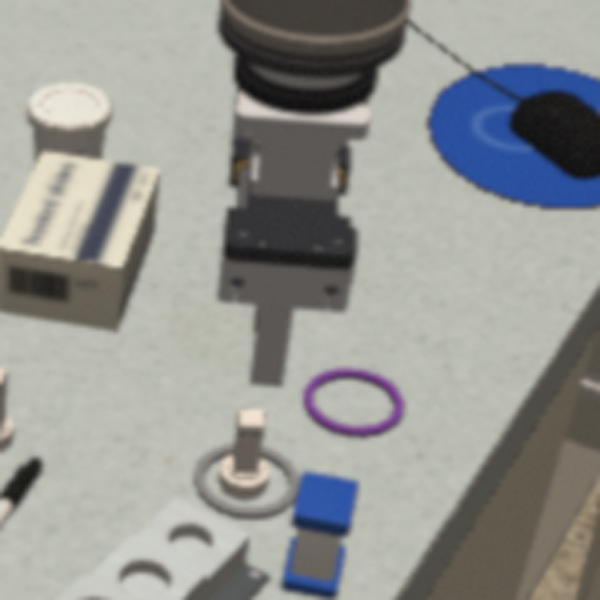

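Full-frame, the near finger tip is at about (350,175), while I predicted (347,191). I check the same mismatch on the starting pictures.

```bash
python3 -c "
from h import *
p=np.array([.2613,-.6219,.1762]); d=np.array([.3875,-.9219,0])
for off in(-.0535,.0535): print(proj('scene',p+d*off-[0,0,.008]),proj('top',p+d*off-[0,0,.008]))
s=cv2.imread('pics/scene0.png')[0:170,430:560]; t=cv2.imread('pics/top0.png')[290:420,430:560]
cv2.imwrite('pics/e.png',np.hstack([cv2.resize(q,(400,500),interpolation=cv2.INTER_CUBIC) for q in(cv2.convertScaleAbs(s,alpha=1.4),cv2.convertScaleAbs(t,alpha=1.4))]))
"
```

```text
[[493.90086229 121.23486177]] [[445.26748293 348.60862264]]
[[486.9884341   93.58791311]] [[488.58975383 330.78209971]]
```

View pics/e.png

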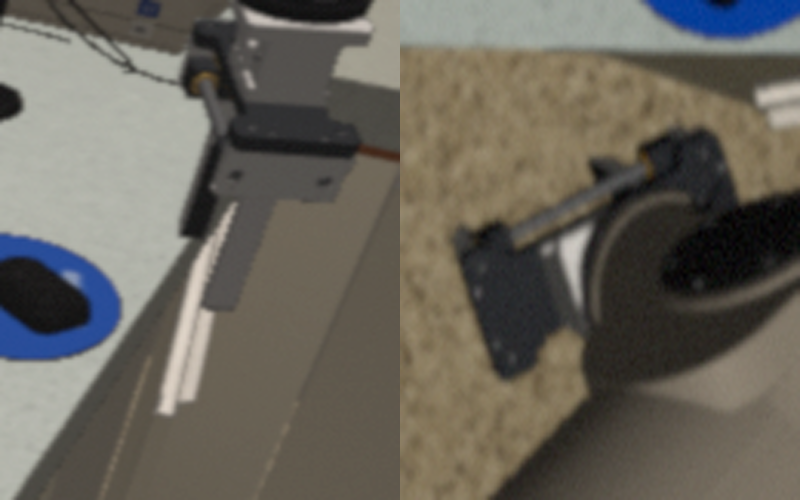

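Both pictures show the finger tip about 45 mm higher than I expected. I descend slowly with the jaws straddling the stem and look again.

>>> arm_command --increments '[{"translation": [0, 0, 0.5], "angular": [0, 0, 0], "jaw": 0}, {"translation": [0, 0, 1], "angular": [0, 0, 0], "jaw": 0}, {"translation": [0, 0, 1], "angular": [0, 0, 0], "jaw": 0}, {"translation": [0, 0, 0], "angular": [0, 0, 0], "jaw": 0}, {"translation": [0, 0, 0], "angular": [0, 0, 0], "jaw": 0}]'

```text
clock: 2.08
tcp_pos: [0.4494, -0.3585, 0.0563]
eef_rot: [-0.0, 0.977, 0.212, -0.0]
contact_force: [-0.4, 0.1, 0.1]
finger_gap: 0.501
grasp_force: 0.0
```

```bash
python3 -c "
from h import *
delta(.4505,-.357,.031)
s=r.read_camera('scene')[:,:,::-1]
cv2.imwrite('pics/f.png',cv2.resize(cv2.convertScaleAbs(s[120:240,290:410],alpha=1.4),(600,600),interpolation=cv2.INTER_CUBIC))
s=r.sense(); print(s['q'].round(3))
"
```

```text
tool cm [ 0.17 -0.08  2.53] yaw 24.5 F [-0.36  0.06  0.06] gap 0.501 tcp [ 0.4494 -0.3585  0.0563]
[ 0.614  0.404 -0.066  1.934  0.036  0.805 -0.614]
```

View pics/f.png

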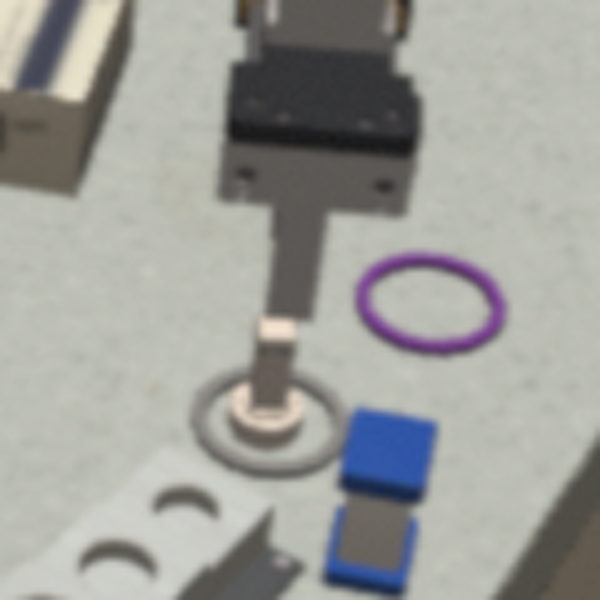

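>>> arm_command --increments '[{"translation": [0.15, -0.08, 0.5], "angular": [0, 0, 0], "jaw": 0}, {"translation": [0, 0, 1], "angular": [0, 0, 0], "jaw": 0}, {"translation": [0, 0, 0.9], "angular": [0, 0, 0], "jaw": 0}, {"translation": [0, 0, 0], "angular": [0, 0, 0], "jaw": 0}, {"translation": [0, 0, 0], "angular": [0, 0, 0], "jaw": 0}]'

```text
clock: 2.55
tcp_pos: [0.4502, -0.3569, 0.0319]
eef_rot: [-0.001, 0.977, 0.212, -0.001]
contact_force: [0.6, -0.3, 0.8]
finger_gap: 0.501
grasp_force: 0.0
```

```bash
python3 -c "
from h import *
delta(.4505,-.357,.031)
s=r.read_camera('scene')[:,:,::-1]
cv2.imwrite('pics/g.png',cv2.resize(cv2.convertScaleAbs(s[120:240,290:410],alpha=1.4),(600,600),interpolation=cv2.INTER_CUBIC))
"
```

```text
tool cm [0.02 0.02 0.09] yaw 24.51 F [ 0.62 -0.26  0.83] gap 0.501 tcp [ 0.4502 -0.3569  0.0319]
```

View pics/g.png

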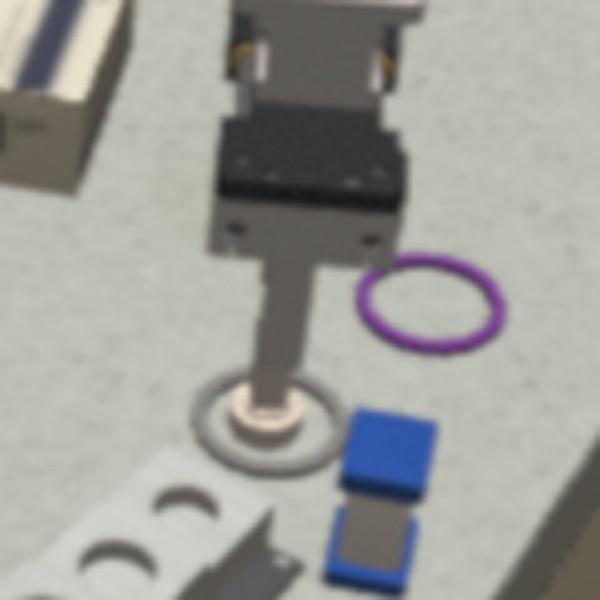

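>>> arm_command --increments '[{"translation": [0, 0, 0], "angular": [0, 0, 0], "jaw": -0.5}, {"translation": [0, 0, 0], "angular": [0, 0, 0], "jaw": -0.55}, {"translation": [0, 0, 0], "angular": [0, 0, 0], "jaw": -0.65}, {"translation": [0, 0, 0], "angular": [0, 0, 0], "jaw": -0.75}, {"translation": [0, 0, 0], "angular": [0, 0, 0], "jaw": -0.8}]' --grip_force 8

```text
clock: 3.02
tcp_pos: [0.4508, -0.3574, 0.033]
eef_rot: [0.0, 0.977, 0.212, 0.0]
contact_force: [0.0, 0.2, 1.2]
finger_gap: 0.183
grasp_force: 0.0
```

>>> arm_command --increments '[{"translation": [0, 0, 0], "angular": [0, 0, 0], "jaw": -0.85}, {"translation": [0, 0, 0], "angular": [0, 0, 0], "jaw": -0.9}, {"translation": [0, 0, 0], "angular": [0, 0, 0], "jaw": -0.9}]'

```text
clock: 3.27
tcp_pos: [0.4507, -0.3573, 0.0328]
eef_rot: [0.0, 0.977, 0.212, 0.0]
contact_force: [0.7, -0.9, -0.1]
finger_gap: 0.051
grasp_force: 0.0
```

The jaws closed on nothing (gap 0.05), so the fingertips really are above the stem. I work out the true tip offset from the pictures.

```bash
python3 -c "
from h import *
from scipy.optimize import least_squares
d=np.array([.413,-.911,0]); e=np.array([.911,.413,0])
for uv,p in (((350.1,175.2),(.4475,-.3585,.0789)),((348.4,184),(.4494,-.3585,.0563))):
  for off in(-.0235,-.036):
    f=lambda o: proj('scene',np.array(p)+d*off+e*o[0]+[0,0,o[1]])[0]-uv
    print(off,least_squares(f,[0,0],x_scale=.01).x.round(4))
"
```

```text
-0.0235 [-0.002   0.0244]
-0.036 [-0.0013  0.0347]
-0.0235 [-0.0028  0.0233]
-0.036 [-0.0022  0.0339]
```

>>> arm_command --increments '[{"translation": [0, 0, 0], "angular": [0, 0, 0], "jaw": 0}, {"translation": [0, 0, 0], "angular": [0, 0, 0], "jaw": 0}, {"translation": [0, 0, 0], "angular": [0, 0, 0], "jaw": 0}, {"translation": [0, 0, 0], "angular": [0, 0, 0], "jaw": 0}, {"translation": [0, 0, 0], "angular": [0, 0, 0], "jaw": 0}]'

```text
clock: 3.68
tcp_pos: [0.4507, -0.3573, 0.0328]
eef_rot: [-0.0, 0.977, 0.212, -0.0]
contact_force: [-0.8, 0.2, -0.0]
finger_gap: 0.371
grasp_force: 0.0
```

>>> arm_command --increments '[{"translation": [0, 0, 0.5], "angular": [0, 0, 0], "jaw": 0}, {"translation": [0, 0, 0.5], "angular": [0, 0, 0], "jaw": 0}, {"translation": [0, 0, 0.5], "angular": [0, 0, 0], "jaw": 0}, {"translation": [0, 0, 0], "angular": [0, 0, 0], "jaw": 0}]'

```text
clock: 4.02
tcp_pos: [0.4501, -0.3568, 0.0164]
eef_rot: [-0.001, 0.977, 0.212, -0.001]
contact_force: [0.0, 0.6, -0.2]
finger_gap: 0.502
grasp_force: 0.0
```

>>> arm_command --increments '[{"translation": [0, 0, 0.4], "angular": [0, 0, 0], "jaw": 0}, {"translation": [0, 0, 0.4], "angular": [0, 0, 0], "jaw": 0}, {"translation": [0, 0, 0], "angular": [0, 0, 0], "jaw": 0}]'

```text
clock: 4.27
tcp_pos: [0.4504, -0.357, 0.0089]
eef_rot: [-0.0, 0.977, 0.212, -0.0]
contact_force: [0.2, 0.9, -0.5]
finger_gap: 0.5
grasp_force: 0.0
```

>>> arm_command --increments '[{"translation": [0, 0, 0.3], "angular": [0, 0, 0], "jaw": 0}, {"translation": [0, 0, 0.3], "angular": [0, 0, 0], "jaw": 0}, {"translation": [0, 0, 0], "angular": [0, 0, 0], "jaw": 0}]'

```text
clock: 4.52
tcp_pos: [0.4505, -0.3571, 0.0032]
eef_rot: [-0.0, 0.977, 0.212, -0.0]
contact_force: [-1.0, -0.3, 0.5]
finger_gap: 0.499
grasp_force: 0.0
```

```bash
python3 -c "
from h import *
delta(.4505,-.357,-.01)
s=r.read_camera('scene')[:,:,::-1]
cv2.imwrite('pics/h.png',s[150:240,310:400])
g=cv2.cvtColor(s,cv2.COLOR_BGR2GRAY)
print(g[180:218,334:358])
"
```

```text
tool cm [ 0.01 -0.01  1.32] yaw 24.51 F [-0.97 -0.29  0.46] gap 0.499 tcp [ 0.4505 -0.3571  0.0032]
[[ 68  70  66  66  64  65  64  64  64  65  64  64  64  65  64  65  65  65
   64  65  65  65  64  65]
 [ 75  82  71  64  64  64  64  65  64  64  65  65  65  64  64  64  64  64
   64  65  65  64  64  65]
 [ 86  90  77  71  68  66  66  64  64  64  65  65  64  65  65  64  65  65
   64  64  64  64  64  65]
 [110 109  99  94  93  88  81  69  64  65  64  65  64  65  64  65  64  64
   65  66  66  66  65  66]
 [132 132 128 126 124 122 109  80  66  65  64  65  65  64  64  64  66  72
   78  81  81  79  75  71]
 [137 138 137 134 133 128 110  80  67  65  64  63  64  65  65  66  73  92
  109 115 114 112 103  97]
 [137 138 137 136 135 129 109  78  66  65  64  64  65  64  65  66  77 103
  128 134 134 133 131 129]
 [138 138 137 136 136 131 115  82  65  65  64  64  64  64  64  67  82 111
  133 138 139 139 138 137]
 [138 138 138 137 137 132 116  81  65  64  64  64  64  65  65  68  88 116
  133 137 138 138 137 138]
 [138 138 138 137 137 132 116  81  64  64  65  64  64  64  65  68  88 115
  131 134 136 138
[... 2138 characters left out ...]
87  96 102 109 117 122 124 125 125 125 128 130 131 130 127 119 113
  108 102  93  84  83  84]
 [ 85  73  78  88  94 100 104 107 110 111 112 113 113 111 109 107 103  99
   94  89  81  84 102 108]
 [116  92  78  76  75  79  87  90  94  95  97  97  96  95  94  92  86  78
   75  78  88 105 121 115]
 [137 125 114 104  88  76  71  69  70  71  73  74  74  72  72  71  73  78
   88 105 120 127 127 108]
 [145 141 137 133 124 110  97  89  87  86  83  82  83  84  88  93 102 114
  125 131 135 135 126  99]
 [147 146 145 142 139 135 131 128 128 126 124 124 125 127 128 129 132 135
  139 139 139 136 124  91]
 [148 148 147 146 145 143 141 139 137 136 135 135 137 139 140 140 141 141
  141 140 139 137 125  97]]
```

>>> arm_command --increments '[{"translation": [0, 0, 0.3], "angular": [0, 0, 0], "jaw": 0}, {"translation": [0, 0, 0.3], "angular": [0, 0, 0], "jaw": 0}, {"translation": [0, 0, 0.3], "angular": [0, 0, 0], "jaw": 0}, {"translation": [0, 0, 0.2], "angular": [0, 0, 0], "jaw": 0}, {"translation": [0, 0, 0], "angular": [0, 0, 0], "jaw": 0}]'

```text
clock: 4.98
tcp_pos: [0.4505, -0.3571, -0.0078]
eef_rot: [-0.0, 0.977, 0.212, -0.0]
contact_force: [0.7, 0.3, 0.1]
finger_gap: 0.503
grasp_force: 0.0
```

>>> arm_command --increments '[{"translation": [0, 0, 0], "angular": [0, 0, 0], "jaw": -0.4}, {"translation": [0, 0, 0], "angular": [0, 0, 0], "jaw": -0.5}, {"translation": [0, 0, 0], "angular": [0, 0, 0], "jaw": -0.6}, {"translation": [0, 0, 0], "angular": [0, 0, 0], "jaw": -0.65}, {"translation": [0, 0, 0], "angular": [0, 0, 0], "jaw": -0.7}]' --grip_force 6

```text
clock: 5.4
tcp_pos: [0.4508, -0.3574, -0.0071]
eef_rot: [0.0, 0.977, 0.212, 0.0]
contact_force: [-0.5, -0.7, -0.6]
finger_gap: 0.179
grasp_force: 0.1
```

>>> arm_command --increments '[{"translation": [0, 0, 0], "angular": [0, 0, 0], "jaw": -0.8}, {"translation": [0, 0, 0], "angular": [0, 0, 0], "jaw": -0.9}, {"translation": [0, 0, 0], "angular": [0, 0, 0], "jaw": -0.9}]'

```text
clock: 5.65
tcp_pos: [0.4508, -0.3573, -0.0071]
eef_rot: [0.0, 0.977, 0.212, 0.0]
contact_force: [-0.3, -0.9, 1.3]
finger_gap: 0.173
grasp_force: 6.0
```

>>> arm_command --increments '[{"translation": [0, 0, 0], "angular": [0, 0, 0], "jaw": -0.9}, {"translation": [0, 0, 0], "angular": [0, 0, 0], "jaw": -0.9}]' --grip_force 25

```text
clock: 5.82
tcp_pos: [0.4508, -0.3574, -0.0071]
eef_rot: [0.0, 0.977, 0.212, 0.0]
contact_force: [-0.2, -0.3, 1.7]
finger_gap: 0.166
grasp_force: 25.0
```

```bash
python3 -c "
from h import *
delta(.4508-.0108,-.3573+.0985,.065)"
```

```text
tool cm [ 3.11 -9.42 -7.21] yaw 24.5 F [-0.19 -0.3   1.75] gap 0.166 tcp [ 0.4508 -0.3574 -0.0071]
```

>>> arm_command --increments '[{"translation": [0, 0, -0.5], "angular": [0, 0, 0], "jaw": -0.9}, {"translation": [0, 0, -1.5], "angular": [0, 0, 0], "jaw": -0.9}, {"translation": [0, 0, -2], "angular": [0, 0, 0], "jaw": -0.9}, {"translation": [0, 0, -2], "angular": [0, 0, 0], "jaw": -0.9}, {"translation": [0, 0, -1.0], "angular": [0, 0, 0], "jaw": -0.9}]'

```text
clock: 6.23
tcp_pos: [0.4514, -0.3576, 0.0651]
eef_rot: [0.001, 0.977, 0.212, 0.001]
contact_force: [0.1, -0.8, -0.1]
finger_gap: 0.171
grasp_force: 25.0
```

```bash
python3 -c "
from h import *
delta(.4508-.0108,-.3573+.0985,.065)"
```

```text
tool cm [ 3.06 -9.47 -0.01] yaw 24.51 F [ 0.06 -0.83 -0.1 ] gap 0.171 tcp [ 0.4514 -0.3576  0.0651]
```

>>> arm_command --increments '[{"translation": [0.61, -1.89, 0], "angular": [0, 0, 0], "jaw": -0.9}, {"translation": [0.61, -1.89, 0], "angular": [0, 0, 0], "jaw": -0.9}, {"translation": [0.61, -1.89, 0], "angular": [0, 0, 0], "jaw": -0.9}, {"translation": [0.61, -1.89, 0], "angular": [0, 0, 0], "jaw": -0.9}, {"translation": [0.61, -1.89, 0], "angular": [0, 0, 0], "jaw": -0.9}]'

```text
clock: 6.65
tcp_pos: [0.4389, -0.2576, 0.0627]
eef_rot: [-0.0, 0.977, 0.212, -0.0]
contact_force: [0.1, 0.9, -0.7]
finger_gap: 0.168
grasp_force: 25.0
```

>>> arm_command --increments '[{"translation": [0, 0, 0], "angular": [0, 0, 0], "jaw": -0.9}, {"translation": [0, 0, 0], "angular": [0, 0, 0], "jaw": -0.9}, {"translation": [0, 0, 0], "angular": [0, 0, 0], "jaw": -0.9}]'

```text
clock: 6.9
tcp_pos: [0.4394, -0.2591, 0.0628]
eef_rot: [0.0, 0.977, 0.212, 0.0]
contact_force: [-0.5, -0.6, -1.5]
finger_gap: 0.168
grasp_force: 25.0
```

```bash
python3 - <<'E'
from h import *
delta(.44,-.2588,.065)
fr=np.mean([r.read_camera('scene') for _ in range(4)],0).astype(np.uint8)[:,:,::-1]
cv2.imwrite('pics/w1s.png',fr); cv2.imwrite('pics/w1t.png',r.read_camera('top')[:,:,::-1])
s=cv2.resize(cv2.convertScaleAbs(fr[150:290,270:390],alpha=1.4),(515,600),interpolation=cv2.INTER_CUBIC)
cv2.imwrite('pics/i.png',s)
E
```

```text
tool cm [ 0.07 -0.   -0.22] yaw 24.5 F [-0.49 -0.59 -1.51] gap 0.168 tcp [ 0.4394 -0.2591  0.0628]
```

View pics/i.png

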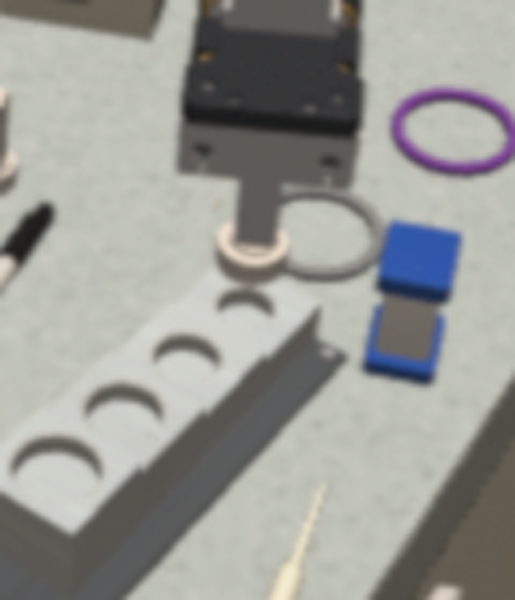

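The insert hangs above well 1. The foot rim centre is near crop (252,243) and the mouth near (246,303). The foot width suggests about 32 mm. I now fit both numerically in this one picture.

```bash
cat > fit.py <<'E'
from h import *
from scipy.optimize import differential_evolution as DE
from scipy.ndimage import map_coordinates as mc
th=np.linspace(0,2*np.pi,120,endpoint=False)
def circ(x,y,z,R): return np.c_[x+R*np.cos(th),y+R*np.sin(th),np.full(120,z)]
def G(im):
    g=cv2.GaussianBlur(im.astype(np.float32),(0,0),0.7).mean(2) if im.ndim==3 else im
    return g
def score(g,P,sel=None,h=1.0):  # mean(out-in) normal difference along closed contour P
    P=P.astype(float); t=np.roll(P,-1,0)-np.roll(P,1,0); n=np.c_[t[:,1],-t[:,0]]; n/=np.linalg.norm(n,axis=1)[:,None]+1e-9
    c=P.mean(0); n*=np.sign(((P-c)*n).sum(1))[:,None]
    o,i=P+h*n,P-h*n
    d=mc(g,[o[:,1],o[:,0]],order=1)-mc(g,[i[:,1],i[:,0]],order=1)
    return d if sel is None else d[sel]
D=[-.072,-.024,.024,.072]; Z=[.042,.048,.054,.06]; RW=[.0128,.0148,.0168,.0188]
def fitgauge(g,cam='scene',skip=()):
    def c(p):
        s=0
        for k in range(4):
            if k in skip: continue
            P=proj(cam,circ(p[0]-D[k]*np.sin(p[2]),p[1]+D[k]*np.cos(p[2]),Z[k],RW[k]))
            sel=P[:,1]<P[:,1].mean()   # far arc: dark inside
            s-=score(g,P)[sel].mean()
        return s
    return DE(c,[(.436,.456),(-.196,-.176),(-.14,-.05)],seed=1,tol=1e-6).x
def fitfoot(g,x0,y0,zb):
    # rim of top disc (bright inside) on the far/left/right outside + inner dark side at near side
    def c(p):
        P=proj('scene',circ(p[0],p[1],zb+.014,p[2]))
        low=P[:,1]>P[:,1].mean()-1
        B=proj('scene',circ(p[0],p[1],zb,p[2])); bl=B[:,1]>B[:,1].mean()+1
        return score(g,P)[low].mean() - score(g,B)[bl].mean()*1.0
    q=DE(c,[(x0-.012,x0+.012),(y0-.012,y0+.012),(.0135,.0185)],seed=1,tol=1e-6); return q.x,q.fun
E
python3 - <<'E'
from fit import *
g0=G(cv2.imread('pics/scene0.png')); g1=G(cv2.imread('pics/w1s.png'))
for g in(g0,g1):
    p=fitgauge(g); print('gauge',p.round(4),[(round(p[0]-d*np.sin(p[2]),4),round(p[1]+d*np.cos(p[2]),4)) for d in D])
print('foot on bench',fitfoot(g0,.4505,-.357,0))
for dz in(0,): print('foot held',fitfoot(g1,.4394,-.2591,.0628+.0071+dz))
E
```

```text
Traceback (most recent call last):
  File "fit.py", line 25, in fitgauge
    return DE(c,[(.436,.456),(-.196,-.176),(-.14,-.05)],seed=1,tol=1e-6).x
           ~~^^^^^^^^^^^^^^^^^^^^^^^^^^^^^^^^^^^^^^^^^^^^^^^^^^^^^^^^^^^
  File "fit.py", line 21, in c
    P=proj(cam,circ(p[0]-D[k]*np.sin(p[2]),p[1]+D[k]*np.cos(p[2]),Z[k],RW[k]))
  File "h.py", line 6, in proj
    m,f=cam(n); c=np.atleast_2d(X)@np.array(m['R']).T+m['t']; return np.c_[m['cx']+f*c[:,0]/c[:,2],m['cy']+f*c[:,1]/c[:,2]]
        ~~~^^^
  File "h.py", line 4, in cam
    m=r.camera_model(n); f=210/np.tan(np.radians(m['vfov']/2)); return m,f
ValueError: time passes only in moves, steps and waits
```

```bash
sed -i 's/^def cam/import functools\n@functools.cache\ndef cam/' h.py
cat > run1.py <<'E'
from fit import *
g0=G(cv2.imread('pics/scene0.png')); g1=G(cv2.imread('pics/w1s.png'))
for g in(g0,g1):
    p=fitgauge(g); print('gauge',p.round(4),[(round(float(p[0]-d*np.sin(p[2])),4),round(float(p[1]+d*np.cos(p[2])),4)) for d in D])
print('foot on bench',fitfoot(g0,.4505,-.357,0))
print('foot held',fitfoot(g1,.4394,-.2591,.0628+.0071))
E
python3 run1.py; python3 -c "
from h import *
delta(0,0,0)"
```

```text
gauge [ 0.4457 -0.1847 -0.0912] [(0.4392, -0.2564), (0.4436, -0.2086), (0.4479, -0.1608), (0.4523, -0.113)]
gauge [ 0.4456 -0.1846 -0.0932] [(0.4389, -0.2563), (0.4434, -0.2085), (0.4479, -0.1607), (0.4523, -0.1129)]
foot on bench (array([ 0.45104432, -0.35621787,  0.01481887]), np.float64(-62.28279113769531))
foot held (array([ 0.43874633, -0.25695064,  0.01535585]), np.float64(-62.79281234741211))
tool cm [-29.25 -41.78   6.28] yaw 24.46 F [-0.68 -0.14 -0.79] gap 0.165 tcp [ 0.4392 -0.2592  0.0627]
```

>>> arm_command --increments '[{"translation": [0.05, -0.04, 0.8], "angular": [0, 0, 0], "jaw": -0.9}, {"translation": [0, 0, 0.8], "angular": [0, 0, 0], "jaw": -0.9}, {"translation": [0, 0, 0.7], "angular": [0, 0, 0], "jaw": -0.9}, {"translation": [0, 0, 0], "angular": [0, 0, 0], "jaw": -0.9}, {"translation": [0, 0, 0], "angular": [0, 0, 0], "jaw": -0.9}]'

```text
clock: 7.57
tcp_pos: [0.4391, -0.2578, 0.039]
eef_rot: [-0.001, 0.977, 0.212, -0.001]
contact_force: [0.1, -0.0, -0.6]
finger_gap: 0.167
grasp_force: 25.0
```

>>> arm_command --increments '[{"translation": [0, 0, 0.1], "angular": [0, 0, 0], "jaw": -0.9}, {"translation": [0, 0, 0.1], "angular": [0, 0, 0], "jaw": -0.9}, {"translation": [0, 0, 0], "angular": [0, 0, 0], "jaw": -0.9}]'

```text
clock: 7.82
tcp_pos: [0.4397, -0.2581, 0.0378]
eef_rot: [0.0, 0.977, 0.212, 0.0]
contact_force: [-1.1, 0.2, -0.9]
finger_gap: 0.169
grasp_force: 25.0
```

>>> arm_command --increments '[{"translation": [0, 0, 0.1], "angular": [0, 0, 0], "jaw": -0.9}, {"translation": [0, 0, 0.1], "angular": [0, 0, 0], "jaw": -0.9}, {"translation": [0, 0, 0], "angular": [0, 0, 0], "jaw": -0.9}]'

```text
clock: 8.07
tcp_pos: [0.4396, -0.2581, 0.0357]
eef_rot: [-0.0, 0.977, 0.212, 0.0]
contact_force: [0.8, -0.5, 0.3]
finger_gap: 0.169
grasp_force: 25.0
```

>>> arm_command --increments '[{"translation": [0, 0, 0.1], "angular": [0, 0, 0], "jaw": -0.9}, {"translation": [0, 0, 0.1], "angular": [0, 0, 0], "jaw": -0.9}, {"translation": [0, 0, 0], "angular": [0, 0, 0], "jaw": -0.9}]'

```text
clock: 8.32
tcp_pos: [0.4397, -0.2581, 0.0338]
eef_rot: [0.0, 0.977, 0.212, 0.0]
contact_force: [-0.7, 0.3, 2.9]
finger_gap: 0.169
grasp_force: 25.0
```

>>> arm_command --increments '[{"translation": [0, 0, 0.1], "angular": [0, 0, 0], "jaw": -0.9}, {"translation": [0, 0, 0], "angular": [0, 0, 0], "jaw": -0.9}, {"translation": [0, 0, 0], "angular": [0, 0, 0], "jaw": -0.9}]'

```text
clock: 8.57
tcp_pos: [0.4397, -0.2581, 0.0329]
eef_rot: [0.0, 0.977, 0.212, 0.0]
contact_force: [-0.9, 0.6, 5.6]
finger_gap: 0.167
grasp_force: 25.0
```

>>> arm_command --increments '[{"translation": [0, 0, 0.1], "angular": [0, 0, 0], "jaw": -0.9}, {"translation": [0, 0, 0], "angular": [0, 0, 0], "jaw": -0.9}, {"translation": [0, 0, 0], "angular": [0, 0, 0], "jaw": -0.9}]'

```text
clock: 8.82
tcp_pos: [0.4397, -0.2581, 0.032]
eef_rot: [0.0, 0.977, 0.212, 0.0]
contact_force: [-1.5, 0.3, 7.5]
finger_gap: 0.171
grasp_force: 25.0
```

Well 1 refuses it: contact at the expected height, about 7 N, no entry. On to well 2.

>>> arm_command --increments '[{"translation": [0, 0, -1], "angular": [0, 0, 0], "jaw": -0.9}, {"translation": [0, 0, -1.8], "angular": [0, 0, 0], "jaw": -0.9}, {"translation": [0.8, -1.39, 0], "angular": [0, 0, 0], "jaw": -0.9}, {"translation": [0.8, -1.39, 0], "angular": [0, 0, 0], "jaw": -0.9}, {"translation": [0.8, -1.39, 0], "angular": [0, 0, 0], "jaw": -0.9}]'

```text
clock: 9.23
tcp_pos: [0.4443, -0.2098, 0.0605]
eef_rot: [0.0, 0.977, 0.212, 0.0]
contact_force: [0.1, 0.1, -1.2]
finger_gap: 0.17
grasp_force: 25.0
```

>>> arm_command --increments '[{"translation": [0, 0, 0], "angular": [0, 0, 0], "jaw": -0.9}, {"translation": [0, 0, 0], "angular": [0, 0, 0], "jaw": -0.9}, {"translation": [0, 0, 0], "angular": [0, 0, 0], "jaw": -0.9}]'

```text
clock: 9.48
tcp_pos: [0.4442, -0.2107, 0.0601]
eef_rot: [0.0, 0.977, 0.212, 0.0]
contact_force: [-0.5, -0.5, -0.6]
finger_gap: 0.167
grasp_force: 25.0
```

```bash
cat > run2.py <<'E'
from fit import *
import sys
name=sys.argv[1]; k=int(sys.argv[2])-1
s=r.sense()['tcp_pos']
fr=np.mean([r.read_camera('scene') for _ in range(3)],0).astype(np.uint8)[:,:,::-1]; cv2.imwrite(f'pics/{name}.png',fr)
s2=r.sense()['tcp_pos']; m=(s+s2)/2
f,_=fitfoot(G(fr),m[0]-.0006,m[1]+.0021,m[2]+.0071)
p=np.array([.4457,-.1847,-.092]); w=np.array([p[0]-D[k]*np.sin(p[2]),p[1]+D[k]*np.cos(p[2])])
print('foot',f.round(4),'foot-tcp',(f[:2]-m[:2]).round(4),'well-foot',(w-f[:2]).round(4))
t=w-np.array([-.0006,.0021]); delta(t[0],t[1],Z[k]-.0071)
E
python3 run2.py w2s 2
```

```text
foot [ 0.4429 -0.2069  0.0147] foot-tcp [-0.0012  0.0039] well-foot [ 0.0006 -0.0017]
tool cm [ 0.02 -0.01  1.9 ] yaw 24.45 F [-0.2  -0.15 -0.31] gap 0.17 tcp [ 0.444  -0.2109  0.0599]
```

>>> arm_command --increments '[{"translation": [0, 0, 0.6], "angular": [0, 0, 0], "jaw": -0.9}, {"translation": [0, 0, 0.6], "angular": [0, 0, 0], "jaw": -0.9}, {"translation": [0, 0, 0.4], "angular": [0, 0, 0], "jaw": -0.9}, {"translation": [0, 0, 0], "angular": [0, 0, 0], "jaw": -0.9}, {"translation": [0, 0, 0], "angular": [0, 0, 0], "jaw": -0.9}]'

```text
clock: 10.05
tcp_pos: [0.4438, -0.2101, 0.0433]
eef_rot: [-0.0, 0.977, 0.212, -0.0]
contact_force: [0.2, 0.6, -1.6]
finger_gap: 0.169
grasp_force: 25.0
```

>>> arm_command --increments '[{"translation": [0, 0, 0.1], "angular": [0, 0, 0], "jaw": -0.9}, {"translation": [0, 0, 0.1], "angular": [0, 0, 0], "jaw": -0.9}, {"translation": [0, 0, 0.1], "angular": [0, 0, 0], "jaw": -0.9}, {"translation": [0, 0, 0], "angular": [0, 0, 0], "jaw": -0.9}, {"translation": [0, 0, 0], "angular": [0, 0, 0], "jaw": -0.9}]'

```text
clock: 10.47
tcp_pos: [0.4442, -0.2102, 0.0409]
eef_rot: [0.0, 0.977, 0.212, 0.0]
contact_force: [0.1, -0.1, -0.1]
finger_gap: 0.17
grasp_force: 25.0
```

>>> arm_command --increments '[{"translation": [0, 0, 0.1], "angular": [0, 0, 0], "jaw": -0.9}, {"translation": [0, 0, 0.1], "angular": [0, 0, 0], "jaw": -0.9}, {"translation": [0, 0, 0], "angular": [0, 0, 0], "jaw": -0.9}]'

```text
clock: 10.72
tcp_pos: [0.4443, -0.2102, 0.0388]
eef_rot: [0.0, 0.977, 0.212, 0.0]
contact_force: [-0.1, -0.4, 5.7]
finger_gap: 0.167
grasp_force: 25.0
```

```bash
cat > run3.py <<'E'
from fit import *
g0=G(cv2.imread('pics/scene0.png'));g1=G(cv2.imread('pics/w1s.png'));g2=G(cv2.imread('pics/w2s.png'))
print(unproj('scene',268,188,0),unproj('scene',225,225,0))
b=unproj('scene',268,188,0);c=unproj('scene',225,225,0)
for n,g,x,y,z in(('a',g0,.4505,-.357,0),('b',g0,b[0],b[1],0),('c',g0,c[0],c[1],0),('a1',g1,.4388,-.257,.0699),('a2',g2,.4436,-.2086,.067)):
    print(n,fitfoot(g,x,y,z)[0].round(4))
E
python3 run3.py
```

```text
[ 0.61507767 -0.31639618  0.        ] [ 0.6266788  -0.17142584  0.        ]
a [ 0.451  -0.3562  0.0148]
b [ 0.6095 -0.3045  0.0135]
c [ 0.618  -0.1594  0.0164]
a1 [ 0.4387 -0.257   0.0154]
a2 [ 0.443  -0.207   0.0147]
```

Well 2 refuses it too (5.7 N, about 2 mm of gauge travel). The fitted sizes order the inserts b < a < c, which fits a 32 mm foot. On to well 3.

>>> arm_command --increments '[{"translation": [0, 0, -1], "angular": [0, 0, 0], "jaw": -0.9}, {"translation": [0, 0, -1.8], "angular": [0, 0, 0], "jaw": -0.9}, {"translation": [0.8, -1.39, 0], "angular": [0, 0, 0], "jaw": -0.9}, {"translation": [0.8, -1.39, 0], "angular": [0, 0, 0], "jaw": -0.9}, {"translation": [0.8, -1.39, 0], "angular": [0, 0, 0], "jaw": -0.9}]'

```text
clock: 11.13
tcp_pos: [0.4488, -0.1619, 0.0676]
eef_rot: [0.0, 0.977, 0.212, 0.0]
contact_force: [0.3, 0.6, -1.1]
finger_gap: 0.173
grasp_force: 25.0
```

>>> arm_command --increments '[{"translation": [0, 0, 0], "angular": [0, 0, 0], "jaw": -0.9}, {"translation": [0, 0, 0], "angular": [0, 0, 0], "jaw": -0.9}, {"translation": [0, 0, 0], "angular": [0, 0, 0], "jaw": -0.9}]'

```text
clock: 11.38
tcp_pos: [0.4487, -0.1627, 0.0671]
eef_rot: [0.0, 0.977, 0.212, 0.0]
contact_force: [0.3, 0.2, -0.9]
finger_gap: 0.171
grasp_force: 25.0
```

```bash
python3 run2.py w3s 3; sed -i 's/(.0135,.0185)/RB/; s/^def fitfoot/RB=(.0135,.0185)\ndef fitfoot/' fit.py
python3 - <<'E'
import fit; from fit import *
fit.RB=(.0152,.0162)
t=r.sense()['tcp_pos']
for n,q in(('scene0',(.4508,-.3573,-.0071)),('w1s',(.4393,-.2591,.0628)),('w2s',(.4441,-.2108,.0600)),('w3s',t)):
    f,_=fitfoot(G(cv2.imread(f'pics/{n}.png')),q[0]-.0006,q[1]+.0021,q[2]+.0071); print(n,f.round(4),'foot-tcp',(f[:2]-np.array(q[:2])).round(4))
E
```

```text
foot [ 0.4481 -0.1601  0.0152] foot-tcp [-0.0005  0.0028] well-foot [-0.0002 -0.0007]
tool cm [ 0.   -0.01  2.  ] yaw 24.45 F [-0.12 -0.18 -0.38] gap 0.17 tcp [ 0.4485 -0.163   0.0669]
scene0 [ 0.4512 -0.3567  0.0152] foot-tcp [0.0004 0.0006]
w1s [ 0.4387 -0.257   0.0154] foot-tcp [-0.0006  0.0021]
w2s [ 0.4432 -0.2074  0.0152] foot-tcp [-0.0009  0.0034]
w3s [ 0.4482 -0.1602  0.0153] foot-tcp [-0.0003  0.0028]
```

>>> arm_command --increments '[{"translation": [-0.03, 0.05, 0.6], "angular": [0, 0, 0], "jaw": -0.9}, {"translation": [0, 0, 0.6], "angular": [0, 0, 0], "jaw": -0.9}, {"translation": [0, 0, 0.5], "angular": [0, 0, 0], "jaw": -0.9}, {"translation": [0, 0, 0], "angular": [0, 0, 0], "jaw": -0.9}, {"translation": [0, 0, 0], "angular": [0, 0, 0], "jaw": -0.9}]'

```text
clock: 11.95
tcp_pos: [0.4482, -0.1627, 0.0492]
eef_rot: [-0.0, 0.977, 0.212, -0.0]
contact_force: [0.4, -0.4, -0.3]
finger_gap: 0.168
grasp_force: 25.0
```

>>> arm_command --increments '[{"translation": [0, 0, 0.1], "angular": [0, 0, 0], "jaw": -0.9}, {"translation": [0, 0, 0.1], "angular": [0, 0, 0], "jaw": -0.9}, {"translation": [0, 0, 0.1], "angular": [0, 0, 0], "jaw": -0.9}, {"translation": [0, 0, 0], "angular": [0, 0, 0], "jaw": -0.9}, {"translation": [0, 0, 0], "angular": [0, 0, 0], "jaw": -0.9}]'

```text
clock: 12.37
tcp_pos: [0.4487, -0.1628, 0.0468]
eef_rot: [0.0, 0.977, 0.212, 0.0]
contact_force: [0.4, 0.1, -0.7]
finger_gap: 0.167
grasp_force: 25.0
```

>>> arm_command --increments '[{"translation": [0, 0, 0.1], "angular": [0, 0, 0], "jaw": -0.9}, {"translation": [0, 0, 0.1], "angular": [0, 0, 0], "jaw": -0.9}, {"translation": [0, 0, 0], "angular": [0, 0, 0], "jaw": -0.9}]'

```text
clock: 12.62
tcp_pos: [0.4486, -0.1629, 0.0447]
eef_rot: [-0.0, 0.977, 0.212, 0.0]
contact_force: [-0.4, -0.8, -1.2]
finger_gap: 0.168
grasp_force: 25.0
```

It is 2 mm below the mouth with no force, so it is entering. I keep going down to the bottom (about TCP 0.035).

>>> arm_command --increments '[{"translation": [0, 0, 0.1], "angular": [0, 0, 0], "jaw": -0.9}, {"translation": [0, 0, 0.1], "angular": [0, 0, 0], "jaw": -0.9}, {"translation": [0, 0, 0.1], "angular": [0, 0, 0], "jaw": -0.9}, {"translation": [0, 0, 0], "angular": [0, 0, 0], "jaw": -0.9}]'

```text
clock: 12.95
tcp_pos: [0.4485, -0.1629, 0.0416]
eef_rot: [-0.0, 0.977, 0.212, -0.0]
contact_force: [0.4, -1.3, -1.5]
finger_gap: 0.17
grasp_force: 25.0
```

>>> arm_command --increments '[{"translation": [0, 0, 0.1], "angular": [0, 0, 0], "jaw": -0.9}, {"translation": [0, 0, 0.1], "angular": [0, 0, 0], "jaw": -0.9}, {"translation": [0, 0, 0.1], "angular": [0, 0, 0], "jaw": -0.9}, {"translation": [0, 0, 0], "angular": [0, 0, 0], "jaw": -0.9}]'

```text
clock: 13.28
tcp_pos: [0.4486, -0.1629, 0.0386]
eef_rot: [-0.0, 0.977, 0.212, -0.0]
contact_force: [0.7, -0.9, -1.9]
finger_gap: 0.167
grasp_force: 25.0
```

>>> arm_command --increments '[{"translation": [0, 0, 0.1], "angular": [0, 0, 0], "jaw": -0.9}, {"translation": [0, 0, 0.1], "angular": [0, 0, 0], "jaw": -0.9}, {"translation": [0, 0, 0.1], "angular": [0, 0, 0], "jaw": -0.9}, {"translation": [0, 0, 0], "angular": [0, 0, 0], "jaw": -0.9}, {"translation": [0, 0, 0], "angular": [0, 0, 0], "jaw": -0.9}]'

```text
clock: 13.7
tcp_pos: [0.4485, -0.1629, 0.0357]
eef_rot: [-0.0, 0.977, 0.212, -0.0]
contact_force: [0.1, -2.4, -2.3]
finger_gap: 0.171
grasp_force: 25.0
```

>>> arm_command --increments '[{"translation": [-0.01, 0.03, 0.08], "angular": [0, 0, 0], "jaw": -0.9}, {"translation": [0, 0, 0.08], "angular": [0, 0, 0], "jaw": -0.9}, {"translation": [0, 0, 0], "angular": [0, 0, 0], "jaw": -0.9}, {"translation": [0, 0, 0], "angular": [0, 0, 0], "jaw": -0.9}]'

```text
clock: 14.03
tcp_pos: [0.4486, -0.163, 0.0342]
eef_rot: [-0.0, 0.977, 0.212, 0.0]
contact_force: [-0.9, -0.3, 2.6]
finger_gap: 0.168
grasp_force: 25.0
```

>>> arm_command --increments '[{"translation": [0, 0, 0.05], "angular": [0, 0, 0], "jaw": -0.9}, {"translation": [0, 0, 0], "angular": [0, 0, 0], "jaw": -0.9}, {"translation": [0, 0, 0], "angular": [0, 0, 0], "jaw": -0.9}]'

```text
clock: 14.28
tcp_pos: [0.4487, -0.1631, 0.0337]
eef_rot: [-0.0, 0.977, 0.212, 0.0]
contact_force: [0.3, 0.7, 2.2]
finger_gap: 0.171
grasp_force: 25.0
```

Fully home, with about 2.5 N on the bottom. Now I release, retreat straight up, and check.

>>> arm_command --increments '[{"translation": [0, 0, -0.04], "angular": [0, 0, 0], "jaw": -0.9}, {"translation": [0, 0, 0], "angular": [0, 0, 0], "jaw": -0.6}, {"translation": [0, 0, 0], "angular": [0, 0, 0], "jaw": -0.5}, {"translation": [0, 0, 0], "angular": [0, 0, 0], "jaw": -0.4}, {"translation": [0, 0, 0], "angular": [0, 0, 0], "jaw": -0.3}]' --grip_force 5

```text
clock: 14.7
tcp_pos: [0.4486, -0.1632, 0.0341]
eef_rot: [-0.0, 0.977, 0.212, -0.0]
contact_force: [0.0, 1.2, 0.3]
finger_gap: 0.333
grasp_force: 0.0
```

>>> arm_command --increments '[{"translation": [0, 0, 0], "angular": [0, 0, 0], "jaw": -0.2}, {"translation": [0, 0, 0], "angular": [0, 0, 0], "jaw": -0.2}, {"translation": [0, 0, -0.5], "angular": [0, 0, 0], "jaw": -0.2}, {"translation": [0, 0, -1], "angular": [0, 0, 0], "jaw": -0.2}, {"translation": [0, 0, -2], "angular": [0, 0, 0], "jaw": -0.2}]'

```text
clock: 15.12
tcp_pos: [0.4475, -0.1628, 0.0688]
eef_rot: [-0.001, 0.977, 0.212, -0.001]
contact_force: [0.2, -0.8, -0.4]
finger_gap: 0.403
grasp_force: 0.0
```

>>> arm_command --increments '[{"translation": [0, 0, -2.5], "angular": [0, 0, 0], "jaw": -0.2}, {"translation": [0, 0, -2.5], "angular": [0, 0, 0], "jaw": -0.2}, {"translation": [0, 0, -2.5], "angular": [0, 0, 0], "jaw": -0.2}, {"translation": [0, 0, -1], "angular": [0, 0, 0], "jaw": -0.2}, {"translation": [0, 0, 0], "angular": [0, 0, 0], "jaw": -0.2}]'

```text
clock: 15.53
tcp_pos: [0.45, -0.1636, 0.1571]
eef_rot: [0.001, 0.977, 0.212, 0.002]
contact_force: [1.1, 0.2, -0.9]
finger_gap: 0.399
grasp_force: 0.0
```

```bash
python3 - <<'E'
import fit; from fit import *
fr=np.mean([r.read_camera('scene') for _ in range(3)],0).astype(np.uint8)[:,:,::-1]; cv2.imwrite('pics/end.png',fr)
g=G(fr); g0=G(cv2.imread('pics/scene0.png'))
# stem top face (bright) centroid expected if home: foot bottom at .042 -> top at .100
print('expected stem top px',proj('scene',[.4479,-.1608,.100])[0],'if on the mouth',proj('scene',[.4479,-.1608,.112])[0])
x,y=proj('scene',[.4479,-.1608,.100])[0].round().astype(int)
print(fr[y-12:y+12,x-9:x+10].mean(2).astype(int))
s=r.sense(); print(s['tcp_pos'],s['contact_force'],s['finger_gap'])
d=np.abs(g-g0)>25
n,l,st,c=cv2.connectedComponentsWithStats(d.astype(np.uint8))
print([(st[i].tolist()) for i in range(1,n) if st[i,4]>8])
E
```

```text
expected stem top px [299.20904103 228.18864444] if on the mouth [299.48589817 223.43035171]
[[132 131 132 133 134 134 134 134 135 135 135 133 132 132 133 133 134 135
  135]
 [133 133 133 133 133 134 135 135 135 135 134 133 132 135 136 135 135 136
  137]
 [134 133 132 132 132 133 134 134 134 135 136 134 134 134 134 134 135 137
  138]
 [133 132 132 132 133 134 134 134 135 137 138 137 135 134 133 133 135 136
  137]
 [134 133 133 134 134 135 134 134 135 138 139 138 136 135 134 134 135 136
  138]
 [134 135 135 135 134 133 133 134 135 136 137 137 136 135 136 137 138 138
  142]
 [134 135 136 136 135 134 134 135 134 134 135 135 135 136 137 138 139 143
  145]
 [134 136 136 136 136 135 134 134 132 131 132 133 134 134 136 139 143 146
  147]
 [135 136 135 134 133 133 133 132 131 131 132 133 133 134 137 142 146 147
  147]
 [134 134 133 132 132 133 137 138 137 139 140 140 138 138 142 146 147 148
  147]
 [134 134 134 134 133 138 150 155 156 158 159 157 153 147 145 147 148 147
  147]
 [135 135 135 135 132 138 155 161 162 162 162 161 158 145 135 145 149 147
  143]
 [134 135 135 135 136 143 158 162 1
[... 883 characters left out ...]
67  67  67  67  67  68  77 105 135 144 145 145
  145]]
[ 0.44812148 -0.16307537  0.15350267] [-0.17230642 -0.63166854  0.19869221] 0.40040517037949397
[[262, 0, 22, 11, 143], [274, 0, 72, 202, 8579], [327, 1, 24, 22, 243], [487, 0, 65, 82, 2461], [343, 8, 9, 11, 64], [274, 19, 5, 14, 32], [333, 23, 14, 11, 80], [282, 26, 19, 19, 156], [533, 60, 5, 4, 16], [495, 67, 14, 39, 192], [305, 110, 5, 2, 9], [340, 187, 10, 8, 64], [340, 196, 8, 7, 46], [335, 203, 16, 8, 73], [296, 226, 6, 4, 20], [294, 232, 10, 8, 76], [289, 241, 6, 6, 23], [302, 241, 6, 6, 21], [295, 243, 8, 5, 29], [484, 290, 76, 98, 2964], [555, 291, 5, 17, 59], [550, 317, 7, 9, 32], [512, 355, 48, 14, 392], [479, 394, 6, 14, 50]]
```

The stem top is at (299,228), which matches the fully home position. Nothing else on the bench has changed.

```bash
python3 -c "
from workcell import r
print(r.finish_job())"
```

```text
the job is handed in; nothing more can be done
None
```

The insert was refused by wells 1 and 2 under light presses (about 7 N and 6 N) and went into well 3, where I left it standing fully home; the job is handed in and the result has not come back yet.

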